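Close the matching sawn boards along the fence

TASK

Two sawn boards lie loose on the bench, and their two partners are screwed down at the ends of the wooden fence. Slide each loose board flat over the bench, back against the fence and along it, until its notch closes fully over the tongue of the same shape (pointed with pointed, blunt with blunt), edge to edge with no visible gap and square with its partner. Leave the glue bottle, the hammer and the sanding block where they are.

Things in the scene. Friction and masses are not known exactly. Their poses are not given: they have to be found in the camera images.
- fence: Fixed dark wooden bar, 40 (x) x 840 (y) x 30 mm high, on the bench beyond the boards, turned a few degrees; origin at the centre of its underside, y along its length. Its guiding face, towards the robot, is at x = -20 mm. Both end boards lie with a straight side against this face.
- end_pointed: Fixed sawn board, 100 (x) x 80 (y) x 24 mm thick, against the fence near one end of it (either end); origin at the centre of its underside, axes parallel to the fence's. Each y end has a pointed tongue, 50 mm wide at the root, 25 mm long, centred on x = 0; the inner one is used. Partner: board_pointed; joint closed, their origins are 90 mm apart along y.
- end_blunt: Fixed sawn board at the fence's other end, 100 (x) x 80 (y) x 24 mm thick, origin and axes as end_pointed, but with blunt, flat-tipped tongues: 48 mm wide at the root, 34 mm at the tip, 22 mm long. Partner: board_blunt; joint closed, their origins are 90 mm apart along y.
- board_pointed: Loose sawn board, 100 (x) x 100 (y) x 24 mm thick, about 0.16 kg, flat on the bench before the fence; origin at the centre of its underside. Each y end has a pointed notch, 53 mm wide at the mouth, 27 mm deep, centred on x = 0, with 23 mm of straight edge either side; x sides straight. Too wide to grasp across: push its edges. Same after a half turn.
- board_blunt: Loose sawn board, 100 (x) x 100 (y) x 24 mm thick, origin and axes as board_pointed, but with blunt notches: 51 mm wide at the mouth, 37 mm at the flat bottom, 24 mm deep, with 24 mm of straight edge either side. Same after a half turn.
- glue: Bystander: white glue bottle, 60 mm across, 160 mm tall, standing at the robot's left; origin at the centre of its underside.
- hammer: Bystander: hammer, 260 mm long, lying at the robot's right along its own x; origin under its middle.
- sander: Bystander: cork sanding block, 110 (x) x 65 (y) x 28 mm, near the glue bottle; origin at the centre of its underside.
Mind the look-alikes: they are no part of the job. Leave any green or pink look-alike of the board_blunt alone.

How it is judged:
At the end, for the whole second after the job is handed in: Each loose board lies flat and still on the bench with its notch closed over the tongue of the end board of its own shape: origins no more than 93.5 mm apart (90 mm when closed, so a gap of at most 3.5 mm), within 5 mm of in line across (so also along the fence) and within 0.05 rad of parallel (horizontal distance between board_pointed and end_pointed below 0.0935 m and x of board_pointed in the frame of end_pointed between -0.005 and 0.005 m and angle between the x axis of board_pointed and the x axis of end_pointed, either way round below 0.05 rad and angle between each of board_pointed, board_blunt's own z axis and vertical below 0.05 rad and height (world z) of each of board_pointed, board_blunt below 0.005 m and linear speed of each of board_pointed, board_blunt below 0.01 m/s and horizontal distance between board_blunt and end_blunt below 0.0935 m and x of board_blunt in the frame of end_blunt between -0.005 and 0.005 m and angle between the x axis of board_blunt and the x axis of end_blunt, either way round below 0.05 rad); the robot touches nothing.
It fails at once if the glue bottle is moved by more than 30 mm (distance of glue from where it was at the start of the episode above 0.03 m).
It fails at once if the hammer is moved by more than 30 mm (distance of hammer from where it was at the start of the episode above 0.03 m).
It fails at once if the sanding block is moved by more than 30 mm (distance of sander from where it was at the start of the episode above 0.03 m).
It also fails if it takes over 67 s, if anything falls off the work surface, if the arm or the gripper's body presses on something with over 40 N, if the wrist force passes 120 N, or if a joint passes its speed limit or range.

ROBOT

A 6-joint arm with a two-finger parallel gripper is mounted at the origin on the work surface. World frame = base frame: x ahead of the robot, y to its left, z up, the work surface at z = 0. Lengths are in m, angles in rad, forces in N, time in s.
With the tool pointing down it reaches from about 0.3 to 0.85 m from the base axis. Payload 4.2 kg.
Tool frame: the origin (TCP) lies midway between the tips of the shut fingers; the grasp point (between the pads) lies 19 mm behind it; z points along the fingers, x is the direction in which the jaws open and shut, and the axes are right-handed (so a half turn about z gives the same grasp; the last joint's range is limited). The gripper opens to 91 mm and grips with 3 to 60 N. Pads are 32 mm wide; open, the fingers measure 118 mm over their backs; the gripper's body (76 mm by 178 mm) begins 60 mm behind the grasp point.
Start: joints at [-1.272, 0.32, 1.565, -0, 1.257, -0.02], TCP at [0.18, -0.546, 0.214] pointing down, gripper open.
Joint ranges: [-3.11, 3.11], [-0.84, 2.01], [0.21, 2.61], [-1.34, 4.49], [0.05, 2.63], [-2.56, 2.56]. Speed limits (rad/s): [2.57, 2.57, 3.14, 3.14, 3.14, 3.14].

INTERFACE

Orientations are given as a unit quaternion [w, x, y, z].
In Python, from cell import arm gives the robot as it stands.
- The arm moves only by the tool send_rows, never from a script. Its argument "increments" is a list of rows, each a list of 5 numbers: the finger opening in mm, from 0 to 91.2, then the shift along the tool's x, y, z in mm, then the turn about the tool's z in degrees. In form: [[grip, x, y, z, roll], ...]. A call has exactly 5 rows; each row is the pose to reach, as a shift and turn from the pose commanded when the call began, along the tool's axes at that moment; what a row does not reach only later rows make up. A row lasts 1/12 s, in which the tool goes at most 41.7 mm and 7.16 degrees, less where a joint would pass 70% of its speed; a pose out of reach is approached as far as the arm can. A call with a gripper value outside its range is refused whole. The fingers move at their own pace and stop on an object; the grip force is fixed at half the most. Time passes only in rows, so rows that repeat a pose let the fingers close, or fill a call up. It gives the time, the measured TCP pose, the force and the opening at its end, in the units of the state.
- arm.get_obs(): the state, without advancing time (a new reading comes with each control period).
- arm.read_camera(name): name is "scene" or "top" or "wrist"; returns (picture, depth): 480x640x3 uint8, red, green, blue; 480x640 float32, m along the optical axis (not along the pixel's ray), 0 where there is no reading.
- arm.calibration(name): a dict with "mtx" (3x3 intrinsics, pixels), "origin" and "rotation" of the camera in the world. Camera axes: x right, y down, z forward; pixel columns grow to the right and rows downward; lengths in m; the calibration is good to about 2 mm. A picture is of the moment at which its call begins: read the wrist's pose just before it. calibration takes no time and is no camera call; for the wrist camera it gives the pose at the moment of the call.
- arm.finish_job(): hands the job in, once; it reports no verdict.
The state is a dict: "time": time; "joints": joint angles; "dq": joint speeds; "joint_efforts": joint torques, N m; "eef_pos": TCP position; "tool_rot": TCP orientation; "ft_force": force on the tool from outside, world axes, zero at the start; "ft_torque": the same for the moment, N m; "finger_gap": opening from 0.0 (shut) to 1.0 (fully open).
Only numpy, scipy, OpenCV 4.12 (cv2) and the standard library are available. Lean on these libraries where they do the work, as an engineer would, in place of code of your own. Each camera call takes 0.05 s, during which the arm holds its last target. There are 200 camera calls.

## Working session

There is one attempt and no reset: what is moved stays moved. The work goes in short steps, Python scripts to look and compute and a tool call to move; the robot and the scene stay as the last step left them, time stands still between calls to the robot, and variables do not carry over. Pictures are saved under pics/ and viewed, about 8 in all and at most 12, crops included, and the job is handed in when it is done.

Besides the shell and the picture viewer there is one more tool, called after "Request:" as name(argument=value, ...), one argument or row to a line, values as JSON. send_rows: Moves the arm, as the interface text tells. Its arguments: {"type":"object","properties":{"increments":{"type":"array","items":{"type":"array","items":{"type":"number"}}}},"required":["increments"]}

```bash
ls; mkdir -p pics
python3 - <<'E'
from cell import arm
import cv2,numpy as np
o=arm.get_obs();print(o)
for n in("top","scene"):
    p,d=arm.read_camera(n);cv2.imwrite(f"pics/{n}0.png",p[:,:,::-1]);np.savez(f"pics/{n}0.npz",p=p,d=d)
    c=arm.calibration(n);print(n,c)
E
```

```text
pics
{'time': 0.0, 'joints': array([-1.27198277e+00,  3.20288168e-01,  1.56566372e+00, -8.07515336e-06,
        1.25737681e+00, -1.99934338e-02]), 'dq': array([ 0.0009865 , -0.00041601,  0.00176678, -0.00010803, -0.00076667,
       -0.00051441]), 'joint_efforts': array([-6.44116408e-04, -4.12462199e+01, -2.31972224e+01,  7.27024348e-02,
        4.55275190e-02, -1.43076863e-04]), 'eef_pos': array([ 0.18008077, -0.54555255,  0.21312836]), 'tool_rot': array([-5.19472313e-04,  8.10381166e-01, -5.85902391e-01, -6.95431465e-04]), 'ft_force': array([-0.71424081, -0.60493478, -0.10607371]), 'ft_torque': array([ 0.0410058 ,  0.00695665, -0.07033877]), 'finger_gap': 0.9999222210636878}
top {'mtx': array([[621.16305479,   0.        , 312.19511876],
       [  0.        , 621.16305479, 233.15522054],
       [  0.        ,   0.        ,   1.        ]]), 'origin': array([0.2753421 , 0.01758222, 1.55501339]), 'rotation': array([-0.05851068,  0.70535066, -0.70330201,  0.06650732])}
scene {'mtx': array([[460.56795072,   0.        , 310.82122095],
       [  0.        , 460.56795072, 243.32853042],
       [  0.        ,   0.        ,   1.        ]]), 'origin': array([ 1.23361535, -0.22337877,  0.69861367]), 'rotation': array([-0.3232727 ,  0.75015211,  0.52731021, -0.2339028 ])}
```

View pics/top0.png

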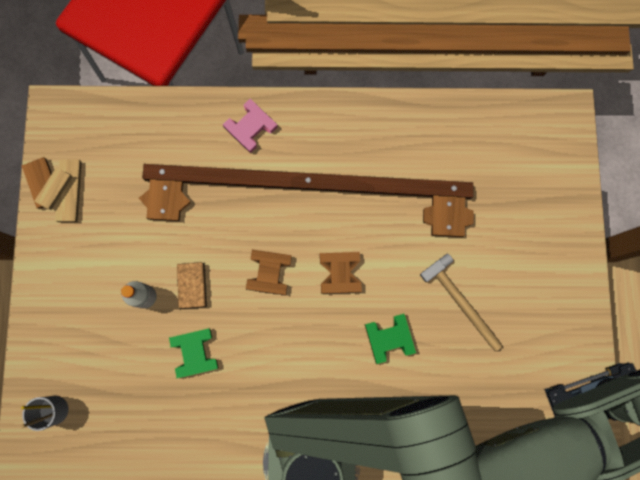

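View pics/scene0.png

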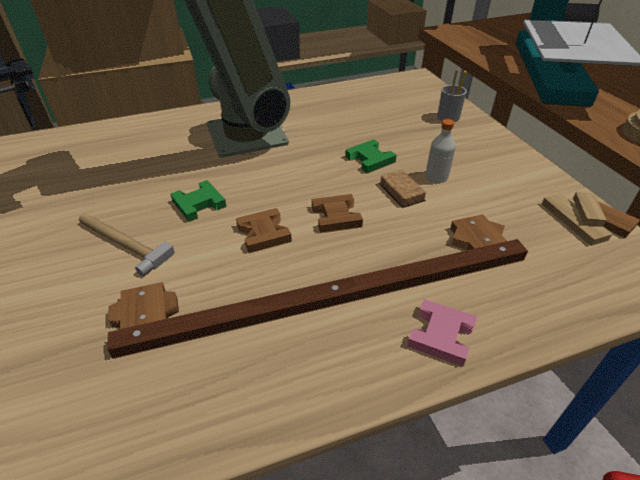

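Top view: the left end board (166,200) has pointed tongues and the right one (449,215) has blunt ones. The two loose brown boards are at (269,272) and (341,272). The green ones (194,353), (391,338) and the pink one (250,126) are look-alikes. I'll enlarge the brown pair and measure.

```bash
cat > h.py <<'E'
import numpy as np,cv2
from scipy.spatial.transform import Rotation as R
from cell import arm
def rot(q): return R.from_quat(np.r_[q[1:],q[0]]).as_matrix()
def cast(c,uv,z):
    uv=np.asarray(uv,float).reshape(-1,2)
    r=np.c_[uv,np.ones(len(uv))]@np.linalg.inv(c["mtx"]).T@rot(c["rotation"]).T
    o=np.asarray(c["origin"]); return o+r*((z-o[2])/r[:,2])[:,None]
def cloud(c,d):
    v,u=np.indices(d.shape); r=np.c_[u.ravel(),v.ravel(),np.ones(d.size)]@np.linalg.inv(c["mtx"]).T
    return ((r*d.reshape(-1,1))@rot(c["rotation"]).T+c["origin"]).reshape(*d.shape,3)
def brown(p):
    h=cv2.cvtColor(p,cv2.COLOR_RGB2HSV); return h
E
python3 - <<'E'
from h import *
a=np.load("pics/top0.npz");p,d=a["p"],a["d"];c=arm.calibration("top")
P=cloud(c,d);Z=P[...,2]
for n,(u,v) in dict(L=(269,272),Rr=(341,272),endL=(166,205),endR=(449,215),fence=(250,181),bench=(300,230),sander=(191,285)).items():
    print(n,p[v,u],cv2.cvtColor(p[v:v+1,u:u+1],cv2.COLOR_RGB2HSV)[0,0],np.round(np.median(P[v-2:v+3,u-2:u+3].reshape(-1,3),0),4),Z[v-2:v+3,u-2:u+3].std().round(4))
cr=p[150:320,120:490];cv2.imwrite("pics/crop.png",cv2.resize(cr,None,fx=2.16,fy=2.16,interpolation=cv2.INTER_CUBIC)[:,:,::-1])
E
```

```text
L [137  89  48] [ 14 166 137] [0.4511 0.1071 0.0246] 0.0033
Rr [133  87  46] [ 14 167 133] [ 0.4516 -0.0711  0.0261] 0.0037
endL [133  87  44] [ 14 171 133] [0.6198 0.3672 0.0235] 0.0035
endR [128  83  43] [ 14 169 128] [ 0.5972 -0.3444  0.0243] 0.0026
fence [95 53 31] [ 10 172  95] [0.6814 0.1582 0.0294] 0.0029
bench [194 160 108] [ 18 113 194] [5.619e-01 3.120e-02 3.000e-04] 0.0036
sander [167 123  78] [ 15 136 167] [0.4179 0.2985 0.0286] 0.0031
```

View pics/crop.png

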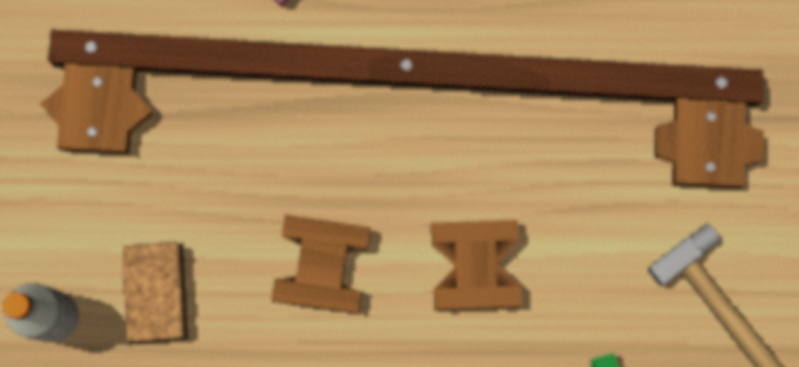

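Crop: the left loose board (320,265 in the crop) has flat-bottomed notches, so it is board_blunt. The right one (478,265) has V notches, so it is board_pointed. Both must cross over: pointed goes to the left end, blunt to the right. Next I'll measure the poses.

```bash
cat >> h.py <<'E'
def mask(p):
    h=cv2.cvtColor(p,cv2.COLOR_RGB2HSV)
    return cv2.inRange(h,(8,140,40),(17,255,158))
def meas(p,c,seed,z=.024,win=45):
    """min rectangle of the brown blob near seed on plane z -> centre, side angle (fold to +-45 deg), size"""
    m=mask(p); h=cv2.cvtColor(p,cv2.COLOR_RGB2HSV); m[h[...,2]<105]=0
    n,l,s,ce=cv2.connectedComponentsWithStats(m)
    k=min((i for i in range(1,n) if s[i,4]>300),key=lambda i:np.hypot(*(ce[i]-seed)))
    ct=max(cv2.findContours((l==k).astype(np.uint8),cv2.RETR_EXTERNAL,cv2.CHAIN_APPROX_NONE)[0],key=len).reshape(-1,2)
    W=cast(c,ct,z)[:,:2]
    r=cv2.minAreaRect((W*1000).astype(np.float32)); a=(r[2]+45)%90-45
    return np.round(r[0],1),round(a,2),np.round(r[1],1),s[k,4]
E
python3 - <<'E'
from h import *
for n in("top",):
    p=np.load(f"pics/{n}0.npz")["p"];c=arm.calibration(n)
    for nm,s in dict(blunt=(269,272),pointed=(341,272),endP=(166,200),endB=(449,215)).items(): print(nm,*meas(p,c,np.array(s)))
    h=cv2.cvtColor(p,cv2.COLOR_RGB2HSV)
    # fence: dark brown
    f=cv2.inRange(h,(5,150,60),(16,255,104));f[:150]=0;f[205:]=0
    ct=max(cv2.findContours(f,cv2.RETR_EXTERNAL,cv2.CHAIN_APPROX_NONE)[0],key=cv2.contourArea).reshape(-1,2)
    W=(cast(c,ct,.03)[:,:2]*1000).astype(np.float32);print("fence",cv2.minAreaRect(W))
# scene check
p=np.load("pics/scene0.npz")["p"];c=arm.calibration("scene")
for nm,s in dict(blunt=(338,212),pointed=(263,228)).items(): print(nm,*meas(p,c,np.array(s)))
c=arm.calibration("top");h=mask(p)
print(arm.calibration("wrist"))
E
```

```text
blunt [451.7 108.6] -7.95 [100.   99.7] 1239
pointed [450.9 -69.6] 1.89 [99.4 99.3] 1308
endP [635.2 373.1] -2.68 [124.  101.3] 1329
endB [ 597.2 -342.2] -2.83 [126.6 100.7] 1476
fence ((670.3533325195312, 12.611114501953125), (833.6084594726562, 64.40930938720703), 87.00581359863281)
blunt [457.  107.7] -7.67 [96.1 96.8] 686
pointed [456.3 -69.9] 1.98 [96.9 97.4] 826
{'mtx': array([[330.55321628,   0.        , 316.29929125],
       [  0.        , 330.55321628, 238.76582308],
       [  0.        ,   0.        ,   1.        ]]), 'origin': array([ 0.26171965, -0.51940229,  0.38512162]), 'rotation': array([ 0.12104861,  0.80140107, -0.5789354 , -0.08909185])}
```

Request:
send_rows(
  increments=[
    [70,-27,-22,0,4.2],
    [70,-54,-44,0,8.4],
    [70,-81,-66,0,12.6],
    [70,-108,-88,0,16.8],
    [70,-135,-110,0,21.2],
  ],
)

```text
time: 0.52
eef_pos: [0.2424, -0.3815, 0.2135]
tool_rot: [0.0, -0.687, 0.727, 0.0]
ft_force: [0.1, 0.2, 0.3]
finger_gap: 0.771
```

```bash
cat >> h.py <<'E'
A=np.radians(-2.95);EX=np.array([np.cos(A),np.sin(A)]);EY=np.array([-np.sin(A),np.cos(A)])
def ff(xy): xy=np.asarray(xy,float)[:2]; return np.array([xy@EX,xy@EY])   # world mm -> fence frame mm
def now():
    o=arm.get_obs();T=rot(o["tool_rot"]);w=o["eef_pos"]*1000
    yaw=np.degrees(np.arctan2(T[1,0],T[0,0]))-np.degrees(A)
    print("t",round(o["time"],2),"fence xy",ff(w).round(1),"z",w[2].round(1),"yaw'",yaw.round(2),"F",(T.T@o["ft_force"]).round(1),"q6",o["joints"][5].round(2),"gap",round(o["finger_gap"],2))
    return w,T
def goto(x,y,z):
    w,T=now(); t=EX*x+EY*y; print("tool delta",(T.T@(np.r_[t,z]-w)).round(1))
def boards(n="top"):
    p,_=arm.read_camera(n);c=arm.calibration(n);m=mask(p);h=cv2.cvtColor(p,cv2.COLOR_RGB2HSV);m[h[...,2]<105]=0
    k,l,s,ce=cv2.connectedComponentsWithStats(m)
    for i in range(1,k):
        if s[i,4]>600 and s[i,4]<6000:
            a=meas(p,c,ce[i]); print("px",ce[i].round(),"fence xy",ff(a[0]).round(1),"yaw'",round(a[1]-np.degrees(A),1),a[2],a[3])
    return p
E
python3 -c "
from h import *
goto(370,-46,40)"
```

```text
t 0.52 fence xy [ 261.8 -368.6] z 213.5 yaw' -90.24 F [-0.2 -0.1 -0.3] q6 0.6 gap 0.77
tool delta [-322.9 -107.   173.7]
```

Request:
send_rows(
  increments=[
    [70,-33,-11,10,0],
    [70,-66,-22,20,0],
    [70,-98,-33,30,0],
    [70,-130,-44,40,0],
    [70,-162,-54,50,0],
  ],
)

```text
time: 0.93
eef_pos: [0.3047, -0.2227, 0.1634]
tool_rot: [0.0, -0.689, 0.725, -0.0]
ft_force: [0.5, -0.3, 0.6]
finger_gap: 0.764
```

Request:
send_rows(
  increments=[
    [70,-33,-11,10,0],
    [70,-66,-22,20,0],
    [70,-98,-33,40,0],
    [70,-130,-44,70,0],
    [70,-162,-53,100,0],
  ],
)

```text
time: 1.35
eef_pos: [0.3653, -0.0685, 0.068]
tool_rot: [0.001, -0.689, 0.725, -0.001]
ft_force: [0.9, -0.0, -0.2]
finger_gap: 0.769
```

Request:
send_rows(
  increments=[
    [70,0,0,20,0],
    [70,0,0,40,0],
    [70,0,0,50,0],
    [70,0,0,53,0],
    [70,0,0,53,0],
  ],
)

```text
time: 1.77
eef_pos: [0.3636, -0.0698, 0.0148]
tool_rot: [-0.001, -0.689, 0.725, 0.001]
ft_force: [1.5, 0.0, -0.8]
finger_gap: 0.766
```

```bash
python3 -c "
from h import *
goto(545,-46,10)"
```

```text
t 1.77 fence xy [366.7 -51. ] z 14.8 yaw' -89.98 F [-0.1 -1.5  0.8] q6 1.4 gap 0.77
tool delta [  -4.9 -178.3    4.4]
```

Request:
send_rows(
  increments=[
    [70,-4,-8,4,0],
    [70,-4,-18,4,0],
    [70,-4,-30,4,0],
    [70,-4,-42,4,0],
    [70,-4,-54,4,0],
  ],
)

```text
time: 2.18
eef_pos: [0.42, -0.0689, 0.012]
tool_rot: [0.0, -0.689, 0.725, -0.001]
ft_force: [-1.8, -0.5, -0.3]
finger_gap: 0.767
```

Request:
send_rows(
  increments=[
    [70,0,-12,0,0],
    [70,0,-24,0,0],
    [70,0,-36,0,0],
    [70,0,-48,0,0],
    [70,0,-60,0,0],
  ],
)

```text
time: 2.6
eef_pos: [0.4797, -0.0719, 0.012]
tool_rot: [0.0, -0.689, 0.725, -0.0]
ft_force: [-1.1, -0.6, -0.3]
finger_gap: 0.765
```

Request:
send_rows(
  increments=[
    [70,0,-12,0,0],
    [70,0,-24,0,0],
    [70,0,-36,0,0],
    [70,0,-46,0,0],
    [70,0,-54,0,0],
  ],
)

```text
time: 3.02
eef_pos: [0.5335, -0.0747, 0.0119]
tool_rot: [0.0, -0.689, 0.725, -0.0]
ft_force: [-3.5, -0.1, 1.7]
finger_gap: 0.769
```

```bash
python3 -c "
from h import *
goto(549,-46,10); boards()"
```

```text
t 3.02 fence xy [536.7 -47.1] z 11.9 yaw' -89.98 F [ 0.3  3.5 -1.7] q6 1.46 gap 0.77
tool delta [ -1.1 -12.3   2. ]
px [253. 180.] fence xy [633.8 101.2] yaw' -0.0 [730.6 139.9] 2922
px [452. 216.] fence xy [ 613.8 -311.2] yaw' -0.0 [126.3 101.3] 1049
px [270. 272.] fence xy [444.8 130. ] yaw' -5.7 [96.6 98.5] 676
```

Request:
send_rows(
  increments=[
    [70,0,-4,0,0],
    [70,0,-8,0,0],
    [70,0,-10,0,0],
    [70,0,-12,0,0],
    [70,0,-13,0,0],
  ],
)

```text
time: 3.48
eef_pos: [0.5437, -0.0751, 0.0113]
tool_rot: [-0.001, -0.689, 0.725, 0.001]
ft_force: [-5.8, 0.6, 4.3]
finger_gap: 0.767
```

Request:
send_rows(
  increments=[
    [70,0,-1,0,0],
    [70,0,-1,0,0],
    [70,0,-2,0,0],
    [70,0,-2,0,0],
    [70,0,-2,0,0],
  ],
)

```text
time: 3.9
eef_pos: [0.5436, -0.0751, 0.0112]
tool_rot: [-0.002, -0.689, 0.725, 0.003]
ft_force: [-8.0, 0.0, 6.8]
finger_gap: 0.77
```

Request:
send_rows(
  increments=[
    [70,0,12,0,0],
    [70,0,25,0,0],
    [70,0,25,-25,0],
    [70,0,25,-50,0],
    [70,0,25,-70,0],
  ],
)

```text
time: 4.32
eef_pos: [0.5232, -0.0742, 0.0829]
tool_rot: [0.001, -0.689, 0.725, -0.001]
ft_force: [0.7, 0.2, -0.1]
finger_gap: 0.774
```

Request:
send_rows(
  increments=[
    [57,17,0,0,-6],
    [57,34,0,0,-12],
    [57,51,0,0,-18],
    [57,68,0,0,-24],
    [57,85,0,0,-30],
  ],
)

```text
time: 4.73
eef_pos: [0.5187, -0.1599, 0.0818]
tool_rot: [-0.0, 0.854, -0.52, 0.001]
ft_force: [0.4, -0.5, -0.3]
finger_gap: 0.625
```

Request:
send_rows(
  increments=[
    [57,0,0,0,-6],
    [57,0,0,0,-12],
    [57,0,0,0,-18],
    [57,0,0,0,-24],
    [57,0,0,0,-30],
  ],
)

```text
time: 5.15
eef_pos: [0.5187, -0.1593, 0.0816]
tool_rot: [0.0, 0.96, -0.281, 0.001]
ft_force: [0.0, 0.2, -0.7]
finger_gap: 0.622
```

Request:
send_rows(
  increments=[
    [57,0,0,0,-6],
    [57,0,0,0,-12],
    [57,0,0,0,-18],
    [57,0,0,0,-24],
    [57,0,0,0,-30],
  ],
)

```text
time: 5.57
eef_pos: [0.5187, -0.1592, 0.0816]
tool_rot: [0.0, 1.0, -0.023, 0.001]
ft_force: [0.7, 0.8, -0.3]
finger_gap: 0.623
```

```bash
python3 -c "
from h import *
goto(614,-137,10); p=boards();cv2.imwrite('pics/top1.png',p[130:330,100:500,::-1])"
```

```text
t 5.57 fence xy [ 526.2 -132.3] z 81.6 yaw' 0.31 F [ 0.7 -0.9  0.3] q6 -0.27 gap 0.62
tool delta [87.6  5.1 71.8]
px [211. 181.] fence xy [634.  237.8] yaw' -0.0 [457.1 139.8] 2039
px [456. 216.] fence xy [ 613.6 -322.9] yaw' -0.2 [103.  101.3] 904
px [270. 272.] fence xy [444.8 130.1] yaw' -5.0 [96.8 98.6] 788
```

View pics/top1.png

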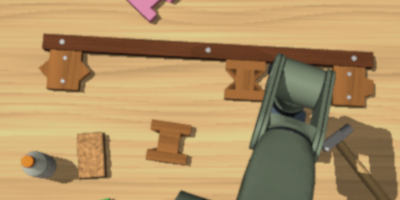

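Request:
send_rows(
  increments=[
    [57,30,5,0,0.3],
    [57,60,5,0,0.3],
    [57,87,5,10,0.3],
    [57,87,5,40,0.3],
    [57,87,5,72,0.3],
  ],
)

```text
time: 6.03
eef_pos: [0.6086, -0.1692, 0.0102]
tool_rot: [0.001, 1.0, -0.029, 0.004]
ft_force: [0.5, 0.4, 0.2]
finger_gap: 0.627
```

Request:
send_rows(
  increments=[
    [57,0,-6,0,0],
    [57,0,-12,0,0],
    [57,0,-18,0,0],
    [57,0,-26,0,0],
    [57,0,-36,0,0],
  ],
)

```text
time: 6.45
eef_pos: [0.6078, -0.1324, 0.0116]
tool_rot: [0.001, 1.0, -0.028, 0.002]
ft_force: [-0.6, -1.8, 1.8]
finger_gap: 0.626
```

Request:
send_rows(
  increments=[
    [57,0,-12,0,0],
    [57,0,-24,0,0],
    [57,0,-36,0,0],
    [57,0,-48,0,0],
    [57,0,-60,0,0],
  ],
)

```text
time: 6.87
eef_pos: [0.6101, -0.0712, 0.0097]
tool_rot: [0.0, 1.0, -0.028, 0.0]
ft_force: [0.1, -2.6, 2.3]
finger_gap: 0.627
```

```bash
python3 -c "
from h import *
goto(614,248,10); boards()"
```

```text
t 6.87 fence xy [612.9 -39.7] z 9.7 yaw' -0.26 F [ 0.3  2.6 -2.3] q6 -0.08 gap 0.63
tool delta [  -0.3 -287.7   -0.3]
px [213. 179.] fence xy [633.6 244.4] yaw' -0.2 [444.8 139.9] 2200
px [455. 215.] fence xy [ 613.8 -312.2] yaw' -0.2 [124.4 101.2] 936
```

Request:
send_rows(
  increments=[
    [57,0,-12,0,0],
    [57,0,-24,0,0],
    [57,0,-36,0,0],
    [57,0,-48,0,0],
    [57,0,-60,0,0],
  ],
)

```text
time: 7.33
eef_pos: [0.6132, -0.0114, 0.0093]
tool_rot: [0.0, 1.0, -0.028, -0.0]
ft_force: [0.0, -2.4, 0.7]
finger_gap: 0.622
```

Request:
send_rows(
  increments=[
    [57,0,-12,0,0],
    [57,0,-24,0,0],
    [57,0,-36,0,0],
    [57,0,-48,0,0],
    [57,0,-60,0,0],
  ],
)

```text
time: 7.75
eef_pos: [0.6166, 0.0486, 0.0093]
tool_rot: [0.0, 1.0, -0.028, -0.0]
ft_force: [1.0, -1.7, 0.0]
finger_gap: 0.626
```

Request:
send_rows(
  increments=[
    [57,0,-12,0,0],
    [57,0,-24,0,0],
    [57,0,-36,0,0],
    [57,0,-48,0,0],
    [57,0,-60,0,0],
  ],
)

```text
time: 8.17
eef_pos: [0.62, 0.1084, 0.0093]
tool_rot: [0.0, 1.0, -0.028, -0.0]
ft_force: [0.1, -1.4, -0.4]
finger_gap: 0.622
```

Request:
send_rows(
  increments=[
    [57,0,-12,0,0],
    [57,0,-24,0,0],
    [57,0,-36,0,0],
    [57,0,-48,0,0],
    [57,0,-56,0,0],
  ],
)

```text
time: 8.58
eef_pos: [0.6233, 0.1648, 0.0093]
tool_rot: [-0.0, 1.0, -0.028, 0.0]
ft_force: [0.6, -1.2, -0.5]
finger_gap: 0.625
```

```bash
python3 -c "
from h import *
goto(614,248,10); p=boards();cv2.imwrite('pics/top2.png',cv2.resize(p[140:260,120:320,::-1],None,fx=3,fy=3))"
```

```text
t 8.58 fence xy [614.  196.6] z 9.3 yaw' -0.25 F [0.6 1.1 0.5] q6 0.3 gap 0.63
tool delta [ -0.2 -51.4  -0.7]
px [170. 184.] fence xy [634.2 393.7] yaw' -0.0 [146.1 139.9] 1103
px [451. 216.] fence xy [ 613.8 -312.2] yaw' -0.0 [124.3 101.3] 1089
```

View pics/top2.png

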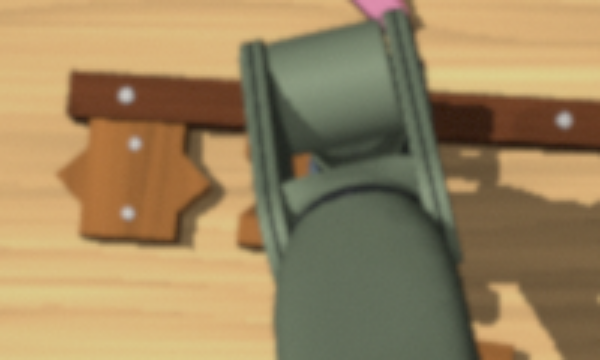

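Request:
send_rows(
  increments=[
    [57,0,-10,0,0],
    [57,0,-20,0,0],
    [57,0,-30,0,0],
    [57,0,-38,0,0],
    [57,0,-43,0,0],
  ],
)

```text
time: 9.05
eef_pos: [0.6257, 0.2071, 0.0094]
tool_rot: [0.0, 1.0, -0.028, 0.0]
ft_force: [0.2, -1.6, 0.0]
finger_gap: 0.619
```

Request:
send_rows(
  increments=[
    [57,0,-2,0,0],
    [57,0,-4,0,0],
    [57,0,-5,0,0],
    [57,0,-6,0,0],
    [57,0,-7,0,0],
  ],
)

```text
time: 9.47
eef_pos: [0.6259, 0.2126, 0.0094]
tool_rot: [0.0, 1.0, -0.028, -0.0]
ft_force: [-0.2, -1.9, 1.2]
finger_gap: 0.623
```

```bash
python3 -c "
from h import *
goto(614,248,10)"
```

```text
t 9.47 fence xy [614.1 244.5] z 9.4 yaw' -0.3 F [-0.1  1.9 -1.2] q6 0.37 gap 0.62
tool delta [-0.1 -3.5 -0.6]
```

Request:
send_rows(
  increments=[
    [57,0,-1,0,0],
    [57,0,-2,0,0],
    [57,0,-3,0,0],
    [57,0,-3,0,0],
    [57,0,-3,0,0],
  ],
)

```text
time: 9.88
eef_pos: [0.6262, 0.2161, 0.0094]
tool_rot: [-0.0, 1.0, -0.028, -0.0]
ft_force: [-0.6, -2.0, 1.6]
finger_gap: 0.623
```

Request:
send_rows(
  increments=[
    [57,0,-1,0,0],
    [57,0,-2,0,0],
    [57,0,-3,0,0],
    [57,0,-3,0,0],
    [57,0,-3,0,0],
  ],
)

```text
time: 10.3
eef_pos: [0.6264, 0.2168, 0.0094]
tool_rot: [0.002, 1.0, -0.028, -0.0]
ft_force: [0.3, -8.2, 2.3]
finger_gap: 0.626
```

Request:
send_rows(
  increments=[
    [57,0,-1,0,0],
    [57,0,-2,0,0],
    [57,0,-3,0,0],
    [57,0,-3,0,0],
    [57,0,-3,0,0],
  ],
)

```text
time: 10.72
eef_pos: [0.6264, 0.2168, 0.0095]
tool_rot: [0.004, 1.0, -0.027, -0.001]
ft_force: [-0.4, -15.4, 5.4]
finger_gap: 0.627
```

Request:
send_rows(
  increments=[
    [57,0,10,0,0],
    [57,0,30,0,0],
    [57,0,30,-30,0],
    [57,0,30,-60,0],
    [57,0,30,-90,0],
  ],
)

```text
time: 11.13
eef_pos: [0.625, 0.1924, 0.1]
tool_rot: [-0.001, 1.0, -0.029, -0.0]
ft_force: [0.6, 0.3, -0.3]
finger_gap: 0.626
```

Request:
send_rows(
  increments=[
    [70,-35,0,0,6],
    [70,-70,0,0,12],
    [70,-105,0,0,18],
    [70,-140,0,0,24],
    [70,-175,0,0,30],
  ],
)

```text
time: 11.55
eef_pos: [0.449, 0.2027, 0.0996]
tool_rot: [-0.001, 0.957, -0.289, 0.0]
ft_force: [-0.6, 0.0, -0.2]
finger_gap: 0.764
```

```bash
python3 -c "
from h import *
goto(355,131,60); p=boards();cv2.imwrite('pics/top3.png',cv2.resize(p[140:300,120:320,::-1],None,fx=3,fy=3))"
```

```text
t 11.55 fence xy [437.9 225.5] z 99.6 yaw' -30.64 F [-0.5  0.3  0.2] q6 0.99 gap 0.76
tool delta [-23.2 123.7  39.3]
px [185. 200.] fence xy [614.9 358.2] yaw' -0.0 [181.4 102.2] 1344
px [451. 216.] fence xy [ 613.4 -311.3] yaw' -0.8 [126.3 101.2] 1197
```

View pics/top3.png

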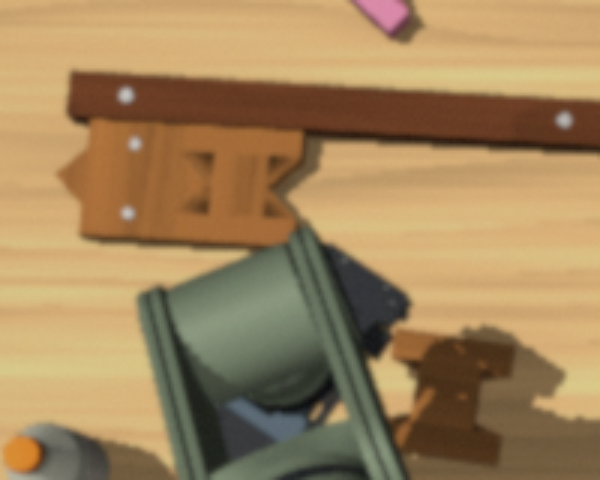

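Pointed joint: in the picture the board (245,180) is closed on its partner with no gap, flush and square. Now the blunt board.

Request:
send_rows(
  increments=[
    [70,-5,25,0,6],
    [70,-10,50,0,12],
    [70,-15,75,0,18],
    [70,-19,100,0,24],
    [70,-23,124,0,30],
  ],
)

```text
time: 12.02
eef_pos: [0.3627, 0.1108, 0.0996]
tool_rot: [-0.001, 0.85, -0.526, 0.0]
ft_force: [0.3, -0.4, -1.0]
finger_gap: 0.765
```

Request:
send_rows(
  increments=[
    [70,0,0,0,6],
    [70,0,0,10,12],
    [70,0,0,20,18],
    [70,0,0,30,24],
    [70,0,0,45,29.4],
  ],
)

```text
time: 12.43
eef_pos: [0.3647, 0.1117, 0.0549]
tool_rot: [0.002, -0.689, 0.725, -0.001]
ft_force: [0.6, -0.1, -0.5]
finger_gap: 0.764
```

```bash
python3 -c "
from h import *
goto(365,131,10);boards()"
```

```text
t 12.43 fence xy [358.5 130.3] z 54.9 yaw' -89.99 F [ 0.1 -0.6  0.5] q6 1.89 gap 0.76
tool delta [-0.6 -6.3 45. ]
px [185. 200.] fence xy [614.8 358.1] yaw' 0.0 [181.5 102. ] 1623
px [449. 216.] fence xy [ 613.9 -311.1] yaw' 0.1 [126.4 101. ] 1358
```

Request:
send_rows(
  increments=[
    [70,0,0,20,0],
    [70,0,0,40,0],
    [70,0,0,45,0],
    [70,0,-8,45,0],
    [70,0,-18,45,0],
  ],
)

```text
time: 12.9
eef_pos: [0.3816, 0.1102, 0.0099]
tool_rot: [0.0, -0.691, 0.723, 0.0]
ft_force: [-0.5, -0.8, -0.5]
finger_gap: 0.769
```

Request:
send_rows(
  increments=[
    [70,0,-10,0,0],
    [70,0,-22,0,0],
    [70,0,-34,0,0],
    [70,0,-46,0,0],
    [70,0,-58,0,0],
  ],
)

```text
time: 13.32
eef_pos: [0.4403, 0.1072, 0.0099]
tool_rot: [0.0, -0.691, 0.723, -0.0]
ft_force: [-1.7, -0.1, 2.3]
finger_gap: 0.77
```

Request:
send_rows(
  increments=[
    [70,0,-12,0,0],
    [70,0,-24,0,0],
    [70,0,-36,0,0],
    [70,0,-48,0,0],
    [70,0,-60,0,0],
  ],
)

```text
time: 13.73
eef_pos: [0.5001, 0.1044, 0.0099]
tool_rot: [0.0, -0.691, 0.723, 0.0]
ft_force: [-3.1, 0.1, 1.6]
finger_gap: 0.769
```

Request:
send_rows(
  increments=[
    [70,0,-12,0,0],
    [70,0,-22,0,0],
    [70,0,-30,0,0],
    [70,0,-36,0,0],
    [70,0,-40,0,0],
  ],
)

```text
time: 14.15
eef_pos: [0.5395, 0.1026, 0.0095]
tool_rot: [-0.0, -0.691, 0.723, 0.0]
ft_force: [-2.8, 0.8, 1.7]
finger_gap: 0.767
```

Request:
send_rows(
  increments=[
    [70,0,-4,0,0],
    [70,0,-8,0,0],
    [70,0,-11,0,0],
    [70,0,-14,0,0],
    [70,0,-15,0,0],
  ],
)

```text
time: 14.57
eef_pos: [0.5529, 0.1021, 0.0093]
tool_rot: [-0.001, -0.691, 0.723, 0.001]
ft_force: [-5.4, 1.2, 4.1]
finger_gap: 0.772
```

```bash
python3 -c "
from h import *
goto(547,131,10)"
```

```text
t 14.57 fence xy [546.9 130.4] z 9.3 yaw' -89.7 F [-1.   5.4 -4. ] q6 1.78 gap 0.77
tool delta [-0.6 -0.1 -0.7]
```

Request:
send_rows(
  increments=[
    [70,0,-1,0,0],
    [70,0,-2,0,0],
    [70,0,-3,0,0],
    [70,0,-3,0,0],
    [70,0,-3,0,0],
  ],
)

```text
time: 14.98
eef_pos: [0.5529, 0.1021, 0.0093]
tool_rot: [-0.003, -0.691, 0.723, 0.003]
ft_force: [-9.6, 1.9, 7.0]
finger_gap: 0.77
```

Request:
send_rows(
  increments=[
    [70,0,12,0,0],
    [70,0,25,0,0],
    [70,0,25,-25,0],
    [70,0,25,-50,0],
    [70,0,25,-70,0],
  ],
)

```text
time: 15.4
eef_pos: [0.533, 0.1032, 0.081]
tool_rot: [0.001, -0.691, 0.723, -0.001]
ft_force: [0.8, 0.5, 0.7]
finger_gap: 0.769
```

Request:
send_rows(
  increments=[
    [57,-17,0,0,-6],
    [57,-34,0,0,-12],
    [57,-51,0,0,-18],
    [57,-68,0,0,-24],
    [57,-87,0,0,-30],
  ],
)

```text
time: 15.82
eef_pos: [0.5369, 0.1907, 0.0797]
tool_rot: [-0.001, 0.856, -0.518, 0.001]
ft_force: [-0.3, 0.1, 0.5]
finger_gap: 0.621
```

Request:
send_rows(
  increments=[
    [57,0,0,0,-6],
    [57,0,0,0,-12],
    [57,0,0,0,-18],
    [57,0,0,0,-24],
    [57,0,0,0,-30],
  ],
)

```text
time: 16.23
eef_pos: [0.5368, 0.1903, 0.0796]
tool_rot: [-0.001, 0.96, -0.278, 0.001]
ft_force: [0.8, -0.1, 0.6]
finger_gap: 0.626
```

Request:
send_rows(
  increments=[
    [57,0,0,0,-6],
    [57,0,0,0,-12],
    [57,0,0,0,-18],
    [57,0,0,0,-24],
    [57,0,0,0,-30.2],
  ],
)

```text
time: 16.65
eef_pos: [0.5368, 0.1902, 0.0796]
tool_rot: [-0.0, 1.0, -0.019, 0.001]
ft_force: [0.0, -0.7, -0.0]
finger_gap: 0.623
```

```bash
python3 -c "
from h import *
goto(614,218,10); p=boards();cv2.imwrite('pics/top4.png',p[130:330,100:500,::-1])"
```

```text
t 16.65 fence xy [526.3 217.5] z 79.6 yaw' 0.83 F [0.1 0.7 0. ] q6 0.36 gap 0.62
tool delta [87.5  0.8 69.8]
px [175. 183.] fence xy [634.3 351.5] yaw' 0.0 [230.2 140. ] 1249
px [272. 186.] fence xy [651.5 113.5] yaw' 3.2 [106.7 208.5] 1203
px [451. 216.] fence xy [ 613.6 -311.3] yaw' -0.7 [126.3 101.8] 1114
```

View pics/top4.png

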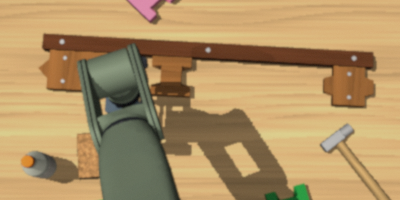

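Request:
send_rows(
  increments=[
    [57,30,0,0,0.5],
    [57,60,0,0,1],
    [57,87,1,10,1],
    [57,87,1,40,1],
    [57,87,1,70,1],
  ],
)

```text
time: 17.12
eef_pos: [0.6266, 0.1855, 0.01]
tool_rot: [-0.001, 0.999, -0.032, 0.004]
ft_force: [-0.0, -0.2, -0.5]
finger_gap: 0.625
```

Request:
send_rows(
  increments=[
    [57,0,6,0,0],
    [57,0,12,0,0],
    [57,0,18,0,0],
    [57,0,26,0,0],
    [57,0,36,0,0],
  ],
)

```text
time: 17.53
eef_pos: [0.6217, 0.1492, 0.0116]
tool_rot: [-0.001, 1.0, -0.03, 0.002]
ft_force: [0.3, 2.2, 1.8]
finger_gap: 0.627
```

Request:
send_rows(
  increments=[
    [57,0,12,0,0],
    [57,0,24,0,0],
    [57,0,36,0,0],
    [57,0,48,0,0],
    [57,0,60,0,0],
  ],
)

```text
time: 17.95
eef_pos: [0.617, 0.0881, 0.0098]
tool_rot: [-0.0, 1.0, -0.03, 0.0]
ft_force: [0.0, 3.1, 2.1]
finger_gap: 0.624
```

```bash
python3 -c "
from h import *
goto(614,-154,10); boards()"
```

```text
t 17.95 fence xy [611.6 119.7] z 9.8 yaw' -0.51 F [-0.2 -3.1 -2.1] q6 0.18 gap 0.62
tool delta [  4.8 273.7  -0.3]
px [187. 184.] fence xy [633.7 345.2] yaw' -0.0 [242.6 140.2] 1649
px [374. 182.] fence xy [ 686.8 -105.8] yaw' -0.3 [311.9  32.5] 680
px [452. 216.] fence xy [ 613.6 -312.2] yaw' -0.7 [124.6 101.8] 1062
```

Request:
send_rows(
  increments=[
    [57,0.5,12,0,-0.5],
    [57,1,24,0,-0.5],
    [57,1.5,36,0,-0.5],
    [57,2,48,0,-0.5],
    [57,2,60,0,-0.5],
  ],
)

```text
time: 18.42
eef_pos: [0.6148, 0.0284, 0.0092]
tool_rot: [-0.0, 1.0, -0.026, -0.001]
ft_force: [-1.3, 2.8, 1.8]
finger_gap: 0.624
```

Request:
send_rows(
  increments=[
    [57,0.2,12,0,0],
    [57,0.4,24,0,0],
    [57,0.6,36,0,0],
    [57,0.8,48,0,0],
    [57,1,60,0,0],
  ],
)

```text
time: 18.83
eef_pos: [0.612, -0.0314, 0.009]
tool_rot: [-0.0, 1.0, -0.026, -0.001]
ft_force: [-1.3, 3.5, 0.8]
finger_gap: 0.626
```

Request:
send_rows(
  increments=[
    [57,0,12,0,0],
    [57,0,24,0,0],
    [57,0,36,0,0],
    [57,0,48,0,0],
    [57,0,60,0,0],
  ],
)

```text
time: 19.25
eef_pos: [0.6102, -0.0922, 0.0093]
tool_rot: [0.0, 1.0, -0.025, 0.0]
ft_force: [-0.5, 1.8, -0.8]
finger_gap: 0.625
```

Request:
send_rows(
  increments=[
    [57,0,12,0,0],
    [57,0,22,0,0],
    [57,0,32,0,0],
    [57,0,40,0,0],
    [57,0,45,0,0],
  ],
)

```text
time: 19.67
eef_pos: [0.608, -0.1367, 0.0095]
tool_rot: [0.0, 1.0, -0.026, 0.0]
ft_force: [-0.0, 1.5, -0.3]
finger_gap: 0.629
```

```bash
python3 -c "
from h import *
goto(614,-154,10); p=boards();cv2.imwrite('pics/top5.png',cv2.resize(p[150:270,300:500,::-1],None,fx=3,fy=3))"
```

```text
t 19.67 fence xy [ 614.3 -105.3] z 9.5 yaw' -0.01 F [-0.1 -1.5  0.3] q6 -0.19 gap 0.63
tool delta [-0.3 48.8 -0.5]
px [217. 181.] fence xy [633.5 217.6] yaw' -0.1 [497.8 140.2] 2466
```

View pics/top5.png

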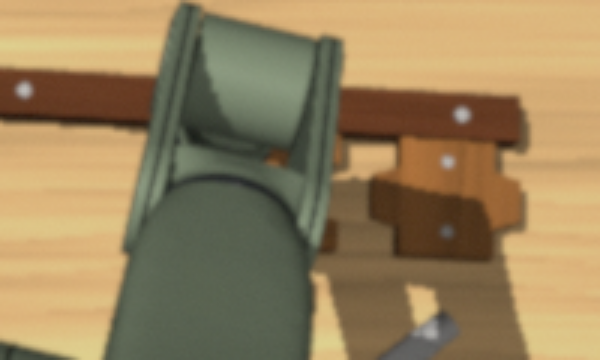

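Request:
send_rows(
  increments=[
    [57,0,10,0,0],
    [57,0,18,0,0],
    [57,0,26,0,0],
    [57,0,34,0,0],
    [57,0,40,0,0],
  ],
)

```text
time: 20.13
eef_pos: [0.606, -0.1764, 0.0095]
tool_rot: [0.0, 1.0, -0.026, 0.0]
ft_force: [-0.1, 1.8, -0.3]
finger_gap: 0.624
```

Request:
send_rows(
  increments=[
    [57,0,2,0,0],
    [57,0,4,0,0],
    [57,0,6,0,0],
    [57,0,7,0,0],
    [57,0,8,0,0],
  ],
)

```text
time: 20.55
eef_pos: [0.6055, -0.1832, 0.0095]
tool_rot: [-0.0, 1.0, -0.025, 0.0]
ft_force: [-0.1, 3.1, 2.3]
finger_gap: 0.623
```

Request:
send_rows(
  increments=[
    [57,0,1,0,0],
    [57,0,2,0,0],
    [57,0,3,0,0],
    [57,0,3,0,0],
    [57,0,3,0,0],
  ],
)

```text
time: 20.97
eef_pos: [0.6053, -0.1864, 0.0095]
tool_rot: [0.0, 1.0, -0.026, 0.0]
ft_force: [0.4, 2.3, 0.9]
finger_gap: 0.628
```

```bash
python3 -c "
from h import *
goto(614,-154,10)"
```

```text
t 20.97 fence xy [ 614.1 -155. ] z 9.5 yaw' 0.03 F [ 0.3 -2.3 -0.9] q6 -0.27 gap 0.63
tool delta [-0.1 -1.  -0.5]
```

Request:
send_rows(
  increments=[
    [57,0,1,0,0],
    [57,0,2,0,0],
    [57,0,3,0,0],
    [57,0,3,0,0],
    [57,0,3,0,0],
  ],
)

```text
time: 21.38
eef_pos: [0.6054, -0.1877, 0.0095]
tool_rot: [-0.001, 1.0, -0.026, 0.0]
ft_force: [1.3, 7.4, 2.5]
finger_gap: 0.625
```

Request:
send_rows(
  increments=[
    [57,0,1,0,0],
    [57,0,2,0,0],
    [57,0,3,0,0],
    [57,0,3,0,0],
    [57,0,3,0,0],
  ],
)

```text
time: 21.8
eef_pos: [0.6054, -0.1878, 0.0096]
tool_rot: [-0.004, 1.0, -0.027, 0.0]
ft_force: [2.3, 16.1, 3.7]
finger_gap: 0.625
```

Request:
send_rows(
  increments=[
    [57,0,-10,0,0],
    [57,0,-30,0,0],
    [57,0,-30,-30,0],
    [57,0,-30,-60,0],
    [57,0,-30,-90,0],
  ],
)

```text
time: 22.22
eef_pos: [0.6058, -0.1626, 0.0996]
tool_rot: [0.001, 1.0, -0.025, -0.001]
ft_force: [1.2, 0.1, -0.7]
finger_gap: 0.627
```

Request:
send_rows(
  increments=[
    [57,-35,-20,0,0],
    [57,-70,-40,0,0],
    [57,-100,-60,0,0],
    [57,-130,-80,0,0],
    [57,-160,-100,0,0],
  ],
)

```text
time: 22.63
eef_pos: [0.4501, -0.0542, 0.0992]
tool_rot: [0.001, 1.0, -0.026, 0.0]
ft_force: [0.4, 0.7, 0.4]
finger_gap: 0.622
```

```bash
python3 -c "
from h import *
now();p=boards();cv2.imwrite('pics/top6.png',cv2.resize(p[140:340,100:500,::-1],None,fx=2,fy=2))
q,_=arm.read_camera('scene');cv2.imwrite('pics/scene6.png',q[:,:,::-1]);now()"
```

```text
t 22.63 fence xy [452.2 -31. ] z 99.2 yaw' 0.01 F [ 0.4 -0.7 -0.4] q6 -0.09 gap 0.62
px [185. 200.] fence xy [614.8 358. ] yaw' 0.1 [181.6 102.2] 1419
px [432. 215.] fence xy [ 613.5 -272.6] yaw' 0.4 [203.2 101.3] 2379
t 22.73 fence xy [447.9 -29.5] z 98.7 yaw' 0.16 F [ 0.9 -0.2 -0.2] q6 -0.09 gap 0.63
```

View pics/top6.png

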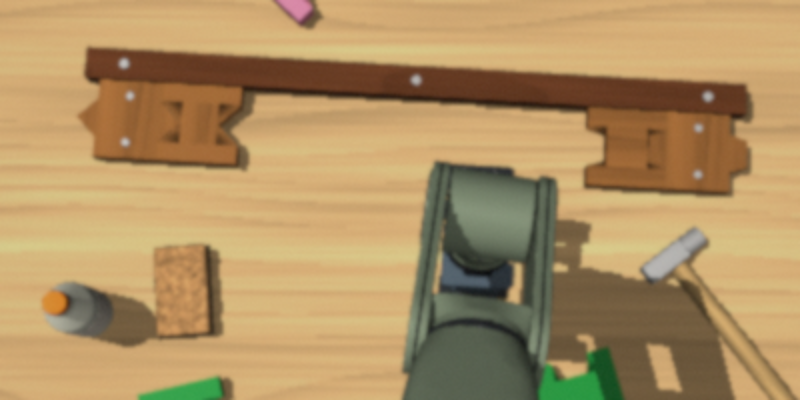

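View pics/scene6.png

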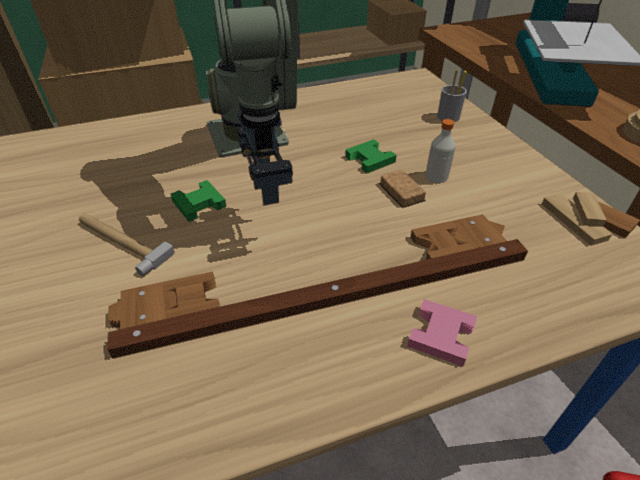

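Both joints look closed, square and flush with the fence in both views. The arm is clear and at rest, so I'm handing in.

```bash
python3 -c "
from h import *
print(arm.finish_job())"
```

```text
the job is handed in; nothing more can be done
None
```

I pushed both loose boards flat against the fence with two open fingers. Then I slid each along it until the force rose to about 15 N and it stopped: pointed to the left end, blunt to the right. I handed the job in at about 22.7 s; it reports no verdict.

- **Joints:** The last top and scene pictures show both joints closed with no visible gap, flush and square. The fingers stopped within about 2 mm of the computed closed position.
- **Measurements:** The blunt pair measures 203 mm long over all, against 202 mm expected. The pointed pair read 182 mm, against 205 mm expected, because the colour mask cut off the outer tongue. From the edges in the picture I estimated about 203 mm for the whole pair, and about 180 mm without the tongue (180 mm expected). Both pairs are within 0.4° of parallel to the fence.
- **Everything else:** By eye, the glue bottle, hammer, sanding block and look-alikes are where they started. I did not measure that. The arm was clear of everything at the end.

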